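# Reset the food warmer and set its lever to the red marker

### The job

Reset the food warmer and set its heat: with the ball-knobbed lever, first bring the blue pointer all the way back to the off stop at the right-hand end of the dial (as seen from the front) and keep it there for a moment, then swing it over so that the pointer rests on the red marker, and let go. The lever is sprung and leads the pointer, so go by the pointer, never bend the lever more than 30 degrees away from it, and leave the sauce cups, the spice tin and the lemon where they stand.

Things in the scene. Friction and masses are not known exactly. Their poses are not given: they have to be found in the camera images.
- warmer: fixed steel food warmer; origin at its underside, z up, front (dial, robot side) to its -x. Base x -0.12 to +0.05, 340 mm wide, 90 mm high. On it left and right of the hub two dark warming plates (x -0.034 to +0.046, y +-0.087 to 0.165, top z 0.094) and behind the hub a 26 mm column at x +0.034, y 0, carrying a round lamp hood.
- hood_edge (a point): foremost point of the lower rim of the round steel lamp hood: 200 mm diameter, centred over the warmer's origin, rim z 0.350 (amber pane 4 mm lower), top z 0.395. It hangs over the lever: a gripper pointing straight down at the lever hits it. Tilt the tool about 30 degrees, fingers pointing down and away from the robot.
- pivot (a point): point on the vertical hinge axis of the lever, pointer and marker (straight above the warmer's origin), at the height of the knob's centre, z 0.15 above the worktop; axes as the warmer's
- knob (a point): centre of the lever's black ball knob, 36 mm diameter, which turns freely on its upright post, 90 mm from the hinge axis, z 0.15. Its 9 mm steel arm runs level from the hub on the axis, 39 mm lower than the knob, and then straight up into it. It travels on a level arc round the pivot. Hidden while the fingers hold it.
- pointer (a joint): angle of the blue pointer on the white dial, rad: 0 at the hard off stop (right-hand end seen from the front), growing clockwise seen from above to the other hard stop at 1.3; at 0.65 it points to the warmer's -x. It has friction and stays where it is left. It lies under the lever, which moves it through a spring.
- handle (a joint): bend of the lever relative to the pointer, rad, positive clockwise from above; 0 when free (lever over the pointer, same angle). A spring of 2 N m/rad joins the two: the lever bends first, the pointer follows once the spring overcomes its friction; when released the lever swings back over the pointer. Limit 0.7; beyond 0.55 counts as damage.
- pointer_tip (a point): tip of the blue pointer, 95 mm from the hinge axis, z 0.101
- marker (a joint): angle of the red marker tab on the dial's rim, rad, in the same measure as joint pointer; fixed during the task
- marker_tip (a point): the place, 95 mm from the hinge axis, z 0.101, where the pointer's tip has to come; the red tab (20 x 12 mm) sits on the rim there, its middle 12 mm farther out
- sauce_red: steel sauce cup with red sauce, 65 mm diameter, 42 mm high, on a warming plate; leave it alone. Origin at the centre of its underside.
- sauce_mustard: steel sauce cup with mustard-coloured sauce, 65 mm diameter, 42 mm high, on a warming plate; leave it alone. Origin at the centre of its underside.
- spice_tin: white spice shaker, 55 mm diameter, 94 mm high, standing to the right of the warmer; leave it alone. Origin at the centre of its underside.
- lemon: lemon, 78 x 55 x 56 mm, lying to the left of the warmer; leave it alone. Origin at its underside.
- pole (a point): foot of the upright steel pole beside the robot's cart: 33 mm thick, 0.78 m high, at whose top a rail of the same bar runs away from the robot (+x). It stands between the gripper's start and the work: fold the arm in (inside the pole) to pass it.

How it is judged:
On the way:
1. the pointer is back at the off stop (within 0.03 rad) for 0.3 s (value of joint pointer below 0.03 rad), for 0.3 s.
At the end, for the whole second after the job is handed in: The pointer's tip rests within 7 mm of its place at the red marker (about 0.07 rad), the lever is free (bent less than 0.05 rad) and at rest (horizontal distance between pointer_tip and marker_tip below 0.007 m and velocity of joint pointer between -0.02 and 0.02 rad/s and value of joint handle between -0.05 and 0.05 rad); the robot touches nothing.
It fails at once if the lever is bent more than 0.55 rad (31 degrees) away from the pointer (value of joint handle above 0.55 rad or value of joint handle below -0.55 rad).
It fails at once if a sauce cup, the spice tin or the lemon is moved more than 20 mm (distance of any of sauce_red, sauce_mustard, spice_tin, lemon from where it was at the start of the episode above 0.02 m).
It also fails if it takes over 61 s, if anything falls off the work surface, if the arm or the gripper's body presses on something with over 40 N, if the wrist force passes 120 N, or if a joint passes its speed limit or range.

### The arm

A 7-joint arm with a two-finger parallel gripper is mounted at the origin on a cart in front of the work surface, level with it; the furniture and walls round the work are solid. World frame = base frame: x ahead of the robot, y to its left, z up, the work surface at z = 0. Lengths are in m, angles in rad, forces in N, time in s.
With the tool pointing down it reaches from about 0.425 to 0.95 m from the base axis. Payload 4.7 kg.
Tool frame: the origin (TCP) lies at the very end of the fingers, on their centre line; the grasp point (between the pads) lies arm.grip_point_offset behind it (arm.grip_point_offset is the distance from the TCP to the grasp point, in m); z points along the fingers, y is the line along which they close (so a half turn about z gives the same grasp; the last joint's range is limited). The gripper opens to 85 mm and grips with 20 to 120 N. Pads are 22 mm wide; open, the fingers measure 114 mm over their backs; the gripper's body (76 mm by 85 mm) begins 54 mm behind the grasp point. The pads swing forward as they close: fully open they stand 13 mm farther back than shut.
Start: joints at [-1.332, 0.469, -0.049, 1.532, 0.024, 1.141, -0.082], TCP at [0.179, 0.651, 0.231] pointing down, gripper open.
Joint ranges: [-2.59, 2.59], [-0.33, 1.99], [-1.39, 1.29], [0.1, 2.45], [-1.04, 4.18], [0.21, 1.99], [-2.66, 2.66]. Speed limits (rad/s): [2.57, 2.57, 3.14, 3.14, 3.14, 3.14, 3.14].

### API

Orientations are given as a unit quaternion [x, y, z, w].
In Python, from workcell import monitor, capture, sign_off, finder, arm gives the robot as it stands.
- The arm moves only by the tool play_rows, never from a script. Its argument "steps" is one flat list of numbers, 4 for each row, row after row: the shift along the tool's x, y, z in mm, then the turn about the tool's z in degrees. A call has 1 to 20 rows; each row is the pose to reach, as a shift and turn from the pose commanded when the call began, along the tool's axes at that moment; what a row does not reach only later rows make up. A row lasts 1/10 s, in which the tool goes at most 50 mm and 8.59 degrees, less where a joint would pass 70% of its speed; a pose out of reach is approached as far as the arm can. A call with a gripper value outside its range is refused whole. "jaw" is the closure, from -1 (fully open) to 1 (shut), set as the call begins (left out, the last holds). The fingers move at their own pace and stop on an object; "squeeze" is the grip in N (left out, the last holds). Time passes only in rows, so rows that repeat a pose let the fingers close. It gives the time, the measured TCP pose, the force, the opening and the grip force at its end, in the units of the state.
- monitor.sense(): the state, without advancing time (a new reading comes with each control period).
- capture(name): name is "scene" or "side" or "wrist"; returns a dict with "color" (480x640x3 uint8, blue, green, red), "fx", "fy", "cx", "cy" (pixels), "cam_to_world" (4x4, takes a point from camera to world coordinates); the wrist camera has in their place "mount" (4x4, takes a point from camera to tool coordinates, whose origin is the TCP and whose axes are the flange's). Camera axes: x right, y up, looking along -z (the intrinsics and any distortion apply to the point x, -y, -z); pixel columns grow to the right and rows downward; lengths in m; the calibration is good to about 2 mm. The wrist camera is an equidistant fisheye: a pixel r from the principal point sees the ray r / f radians off the axis. A picture is of the moment at which its call begins: read the wrist's pose just before it. There is no depth.
- sign_off(): hands the job in; it is judged then, once.
Trained networks look in the newest picture that a camera, given by its name, has taken for a name from the list of things; names that differ only in an ending like _2 or _b are one class to them, and where a whole thing is asked for, a point or a joint stands for the part that bears it (a point fixed in the world has none). Each returns a list of dicts, best first, with "score" (0 to 1); they miss things now and then, are a little off and sometimes report something else, mostly with a low value. They report only what shows in the picture. A call takes as long as a camera call.
- finder.search_frame(camera, query): "bbox" ([left, top, width, height] in pixels, round what is visible of it).
- finder.cut_out(camera, query): "pixels" (480x640 bool, what is visible of it) and "bbox" ([left, top, width, height] in pixels, round what is visible of it).
The state is a dict: "t": time; "joints": joint angles; "dq": joint speeds; "joint_torque": joint torques, N m; "tool_pos": TCP position; "tool_rot": TCP orientation; "contact_force": force on the tool from outside, world axes, zero at the start; "wrist_torque": the same for the moment, N m; "grip_width": finger opening in m; "grip_force": force on a finger pad.
Only numpy, scipy, OpenCV 4.12 (cv2) and the standard library are available. Lean on these libraries where they do the work, as an engineer would, in place of code of your own. Each camera call takes 0.05 s, during which the arm holds its last target. There are 200 camera calls.

## Working session

There is one attempt and no reset: what is moved stays moved. The work goes in short steps, Python scripts to look and compute and a tool call to move; the robot and the scene stay as the last step left them, time stands still between calls to the robot, and variables do not carry over. Pictures are saved under pics/ and viewed, at most 13 in all, crops included, and the job is handed in when it is done.

Besides the shell and the picture viewer there is one more tool, called after "Request:" by a JSON object that holds its "op" and its "data", one argument or row to a line. play_rows: Moves the arm, as the interface text tells. Its arguments: {"type":"object","properties":{"steps":{"type":"array","items":{"type":"number"}},"jaw":{"type":"number"},"squeeze":{"type":"number"}},"required":["steps"]}

```bash
mkdir -p pics; ls; cat > h.py <<'E'
import numpy as np, cv2
from workcell import monitor, capture, sign_off, finder, arm
from scipy.spatial.transform import Rotation as R
def ray(c,u,v):
    M=np.array(c["cam_to_world"]); d=np.array([(u-c["cx"])/c["fx"],-(v-c["cy"])/c["fy"],-1.])
    d=M[:3,:3]@d; return M[:3,3],d/np.linalg.norm(d)
def onz(c,u,v,z):
    o,d=ray(c,u,v); return o+d*(z-o[2])/d[2]
def tri(rs):
    A=0;b=0
    for o,d in rs:
        P=np.eye(3)-np.outer(d,d); A=A+P; b=b+P@o
    return np.linalg.solve(A,b)
def proj(c,p):
    M=np.linalg.inv(np.array(c["cam_to_world"])); q=M[:3,:3]@p+M[:3,3]
    return c["cx"]+c["fx"]*q[0]/-q[2], c["cy"]-c["fy"]*q[1]/-q[2]
E
python3 - <<'E'
from h import *
s=monitor.sense(); print({k:np.round(v,3) for k,v in s.items()}, getattr(arm,'grip_point_offset',None), dir(arm))
for n in ("scene","side"):
    c=capture(n); cv2.imwrite(f"pics/{n}0.png",c["color"]); print(n,{k:np.round(v,3).tolist() for k,v in c.items() if k!="color"})
    for q in ("warmer","knob","pointer","marker","sauce_red","sauce_mustard","spice_tin","lemon","pole","hood_edge"):
        try: r=finder.search_frame(n,q)
        except Exception as e: print(q,e); continue
        print(q,[(round(x["score"],2),np.round(x["bbox"]).tolist()) for x in r[:2]])
E
```

```text
pics
{'t': np.float64(0.0), 'joints': array([-1.332,  0.469, -0.049,  1.534,  0.024,  1.141, -0.082]), 'dq': array([-0.001,  0.001,  0.   , -0.   , -0.001, -0.003, -0.001]), 'joint_torque': array([-1.0000e-03, -5.1031e+01, -4.7000e-02, -2.3771e+01,  1.1000e-02,
        8.0000e-03, -0.0000e+00]), 'tool_pos': array([0.178, 0.65 , 0.23 ]), 'tool_rot': array([ 0.133,  0.991, -0.001, -0.   ]), 'contact_force': array([-0.361,  0.588, -0.579]), 'wrist_torque': array([-0.033, -0.027, -0.005]), 'grip_force': np.float64(0.0), 'grip_width': np.float64(0.085)} 0.0187 ['MotionError', '__class__', '__delattr__', '__dict__', '__dir__', '__doc__', '__eq__', '__format__', '__ge__', '__getattribute__', '__getstate__', '__gt__', '__hash__', '__init__', '__init_subclass__', '__le__', '__lt__', '__module__', '__ne__', '__new__', '__reduce__', '__reduce_ex__', '__repr__', '__setattr__', '__sizeof__', '__str__', '__subclasshook__', '__weakref__', 'grip_point_offset']
scene {'fx': 582.17, 'fy': 582.17, 'cx': 320.364, 'cy': 239.805, 'cam_to_world': [[0.607, 0.616, -0.502, -0.365], [-0.795, 0.456, -0.4, -0.68
[... 814 characters left out ...]
0.061, 'cam_to_world': [[-0.602, -0.362, 0.711, 1.671], [0.798, -0.245, 0.551, 0.936], [-0.025, 0.899, 0.437, 0.942], [0.0, 0.0, 0.0, 1.0]]}
warmer [(0.79, [209.0, 187.0, 120.0, 149.0])]
knob [(0.58, [212.0, 188.0, 117.0, 148.0]), (0.45, [280.0, 250.0, 7.0, 17.0])]
pointer [(0.6, [253.0, 255.0, 33.0, 27.0]), (0.52, [212.0, 189.0, 117.0, 147.0])]
marker []
sauce_red [(0.91, [281.0, 282.0, 20.0, 24.0])]
sauce_mustard [(0.87, [216.0, 260.0, 23.0, 17.0])]
spice_tin []
lemon [(0.69, [326.0, 312.0, 24.0, 21.0])]
pole it knows: handle, hood_edge, knob, lemon, marker, marker_tip, pivot, pointer, pointer_tip, sauce_mustard, sauce_red, spice_tin, warmer
hood_edge [(0.56, [210.0, 190.0, 120.0, 146.0])]
```

```bash
python3 - <<'E'
from h import *
a=cv2.imread("pics/scene0.png");b=cv2.imread("pics/side0.png")
cv2.imwrite("pics/both0.png",np.hstack([cv2.resize(a[150:350,280:460],None,fx=2.2,fy=2.2*1.0,interpolation=2)[:440,:396],cv2.resize(b[170:370,190:370],None,fx=2.2,fy=2.2,interpolation=2)[:440,:396]]))
cv2.imwrite("pics/full.png",cv2.resize(np.hstack([a,b]),(800,300),interpolation=cv2.INTER_AREA))
E
```

```text
(no output)
```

View pics/both0.png

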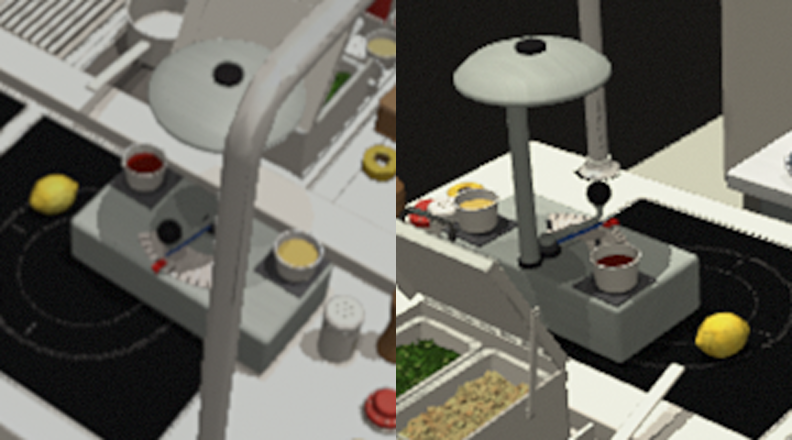

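View pics/full.png

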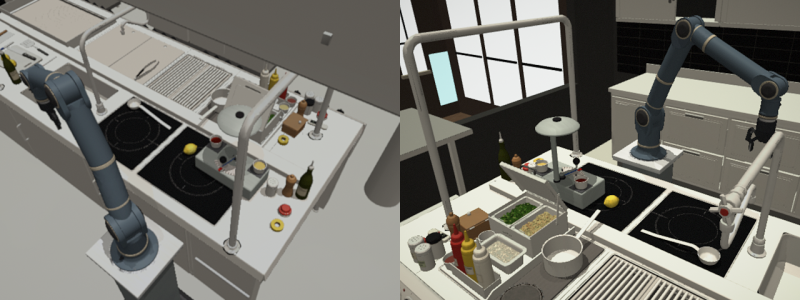

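```bash
python3 - <<'E'
from h import *
from scipy.optimize import least_squares
C={n:capture(n) for n in("scene","side")}
f=lambda x,y:(x/2.2+280,y/2.2+150); g=lambda x,y:((x-396)/2.2+190,y/2.2+170)
print("hoodtop",tri([ray(C["scene"],*f(228,73)),ray(C["side"],*g(530,46))]))
print("knob",tri([ray(C["scene"],*f(169,232)),ray(C["side"],*g(598,193))]))
obs=[("scene",f(75,222),(-.12,.17,.09)),("scene",f(262,345),(-.12,-.17,.09)),("scene",f(262,370),(-.12,-.17,0)),("scene",f(330,268),(.05,-.17,.09)),
("side",g(620,325),(.05,.17,.09)),("side",g(700,262),(-.12,.17,.09)),("side",g(698,295),(-.12,.17,0)),("side",g(620,362),(.05,.17,0)),
("scene",f(228,73),(0,0,.41)),("side",g(530,46),(0,0,.41))]
def T(p,q): c,s=np.cos(p[2]),np.sin(p[2]); return np.array([p[0]+c*q[0]-s*q[1],p[1]+s*q[0]+c*q[1],q[2]+(p[3] if q[2]>.3 else 0)])
r=least_squares(lambda p:np.concatenate([np.subtract(proj(C[n],T(p,q)),u) for n,u,q in obs]),[.6,-.3,0,0],loss="soft_l1")
print("warmer",r.x.round(4),np.round(r.fun,1).reshape(-1,2).tolist())
p=r.x
for n,b in(("scene",(335,235,45,45)),("side",(250,250,50,35))):
    x,y,w,h=b; im=C[n]["color"][y:y+h,x:x+w].astype(int); B,G,Rr=im[...,0],im[...,1],im[...,2]
    for nm,m in(("red",(Rr>B+60)&(Rr>G+60)),("blue",(B>Rr+30)&(B>G+15)),("black",im.sum(2)<100)):
        vv,uu=np.nonzero(m); 
        if nm=="black": print(n,nm,len(uu),np.mean(uu)+x,np.mean(vv)+y); continue
        print(n,nm)
        for u,v in zip(uu[::2],vv[::2]):
            P=onz(C[n],u+x,v+y,.101)-[p[0],p[1],0]; c,s=np.cos(p[2]),np.sin(p[2]); a,bb=c*P[0]+s*P[1],-s*P[0]+c*P[1]
            # pointer angle: 0.65 -> -x ; clockwise from above grows
            ang=.65-((np.arctan2(bb,a)-np.pi+np.pi)%(2*np.pi)-np.pi)
            print((u+x,v+y,round(np.hypot(a,bb)*1e3),round(ang,2)),end=" ")
        print()
for nm,b in(("red",("sauce_red")),("m","sauce_mustard"),("tin","spice_tin"),("lemon","lemon")):
    o=finder.search_frame("scene",b)[0]["bbox"]; print(b,onz(C["scene"],o[0]+o[2]/2,o[1]+o[3]/2,{"red":.115,"m":.115,"tin":.047,"lemon":.028}[nm]).round(3))
# poles
print("pole R foot",onz(C["scene"],371,392,0), "L foot side", onz(C["side"],(757-400)*1.6,252*1.6,0))
E
```

```text
hoodtop [ 0.63311489 -0.11112032  0.3890323 ]
knob [ 0.54437729 -0.09296229  0.14766487]
warmer [ 0.6302 -0.113  -0.027  -0.0206] [[-3.5, -0.9], [2.0, -0.5], [-0.7, 4.7], [2.3, -2.4], [-1.5, -7.9], [0.1, -4.5], [1.5, 6.1], [0.1, 2.2], [-0.3, 0.8], [-0.0, -0.6]]
scene red
(np.int64(352), np.int64(268), 105, np.float64(0.85)) (np.int64(354), np.int64(268), 101, np.float64(0.81)) (np.int64(352), np.int64(269), 108, np.float64(0.82)) (np.int64(354), np.int64(269), 103, np.float64(0.78)) (np.int64(351), np.int64(270), 113, np.float64(0.81)) (np.int64(353), np.int64(270), 108, np.float64(0.78)) (np.int64(349), np.int64(271), 120, np.float64(0.83)) (np.int64(351), np.int64(271), 115, np.float64(0.79)) (np.int64(353), np.int64(271), 111, np.float64(0.75)) (np.int64(351), np.int64(272), 118, np.float64(0.77)) 
scene blue
(np.int64(374), np.int64(253), 15, np.float64(0.79)) (np.int64(370), np.int64(256), 32, np.float64(0.8)) (np.int64(369), np.int64(257), 37, np.float64(0.78)) (np.int64(364), np.int64(260), 57, np.float64(0.83)) 
scene black 93 358.0 255.10752688172045
side red
(np.int64(288),
[... 768 characters left out ...]
75), 55, np.float64(0.89)) (np.int64(270), np.int64(276), 42, np.float64(0.83)) (np.int64(272), np.int64(276), 47, np.float64(0.92)) (np.int64(268), np.int64(277), 34, np.float64(0.85)) (np.int64(270), np.int64(277), 39, np.float64(0.96)) (np.int64(267), np.int64(278), 29, np.float64(0.95)) (np.int64(269), np.int64(278), 34, np.float64(1.06)) (np.int64(265), np.int64(279), 21, np.float64(1.04)) 
side black 195 284.7897435897436 265.71794871794873
sauce_red [0.649 0.017 0.115]
sauce_mustard [ 0.639 -0.248  0.115]
spice_tin [ 0.613 -0.334  0.047]
lemon [0.578 0.147 0.028]
pole R foot [ 2.71109892e-01 -3.39110991e-01 -2.22044605e-16] L foot side [ 5.09451828e-01  7.66860957e-01 -1.11022302e-16]
```

```bash
python3 - <<'E'
from h import *
a=cv2.imread("pics/scene0.png");b=cv2.imread("pics/side0.png")
C={n:capture(n) for n in("scene","side")}
for p in((.509,.767,0),(.271,-.339,0),(.271,-.339,.78),(.509,.767,.78)):
    for n,im in(("scene",a),("side",b)):
        u,v=proj(C[n],np.array(p)); print(p,n,round(u),round(v))
cv2.imwrite("pics/poles.png",np.hstack([cv2.resize(a[0:240,0:220],None,fx=1.8,fy=1.8),cv2.resize(b[180:420,440:640],None,fx=1.8,fy=1.8)]))
E
```

```text
(0.509, 0.767, 0) scene 161 179
(0.509, 0.767, 0) side 571 403
(0.271, -0.339, 0) scene 371 392
(0.271, -0.339, 0) side 282 247
(0.271, -0.339, 0.78) scene 393 195
(0.271, -0.339, 0.78) side 268 25
(0.509, 0.767, 0.78) scene 96 -29
(0.509, 0.767, 0.78) side 646 60
```

View pics/poles.png

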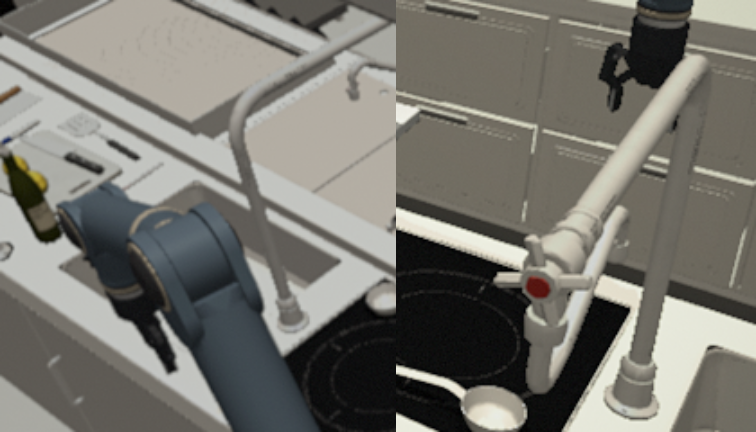

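Request:
{"op": "play_rows", "data": {
  "steps": [-35,-27,-7,4,-71,-53,-14,8,-106,-80,-21,12,-142,-106,-28,16,-177,-133,-35,20,-213,-160,-42,24,-248,-186,-49,28,-284,-213,-56,32,-319,-240,-63,36,-355,-266,-70,40,-364,-306,-70,44,-373,-346,-70,48,-382,-386,-70,52,-391,-426,-70,56,-400,-466,-70,60,-409,-506,-70,64,-418,-546,-70,68,-427,-586,-70,72,-436,-626,-70,75,-444,-667,-70,75],
  "jaw": -1
}}

```text
t: 3.4
tool_pos: [0.43, -0.1113, 0.3016]
tool_rot: [0.709, 0.705, 0.001, 0.0]
contact_force: [0.6, -0.1, 0.1]
grip_width: 0.0854
grip_force: 0.0
```

```bash
python3 - <<'E'
from h import *
s=monitor.sense(); w=capture("wrist"); print(np.round(w["mount"],3).tolist(),w["fx"],w["cx"],w["cy"])
cv2.imwrite("pics/w1.png",w["color"])
for q in("knob","pointer","marker","warmer"):
    print(q,[(round(x["score"],2),np.round(x["bbox"]).tolist()) for x in finder.search_frame("wrist",q)[:2]])
b=capture("side"); cv2.imwrite("pics/s1.png",b["color"])
u,v=map(int,proj(b,np.array([.5,-.1,.25]))); 
cr=lambda im,u,v,k,f:cv2.resize(im[max(v-k,0):v+k,max(u-k,0):u+k],None,fx=f,fy=f)
cv2.imwrite("pics/s1c.png",cr(b["color"],u,v,100,3))
E
```

```text
[[-0.0, 0.949, 0.314, 0.08], [1.0, -0.0, 0.001, 0.001], [0.001, 0.314, -0.949, -0.143], [0.0, 0.0, 0.0, 1.0]] 371.64829954431775 315.0899591973416 237.59422021156766
knob [(0.77, [428.0, 177.0, 44.0, 42.0])]
pointer [(0.69, [428.0, 173.0, 100.0, 49.0]), (0.2, [502.0, 48.0, 67.0, 68.0])]
marker [(0.62, [400.0, 175.0, 21.0, 14.0])]
warmer [(0.73, [374.0, 30.0, 266.0, 446.0])]
```

View pics/w1.png

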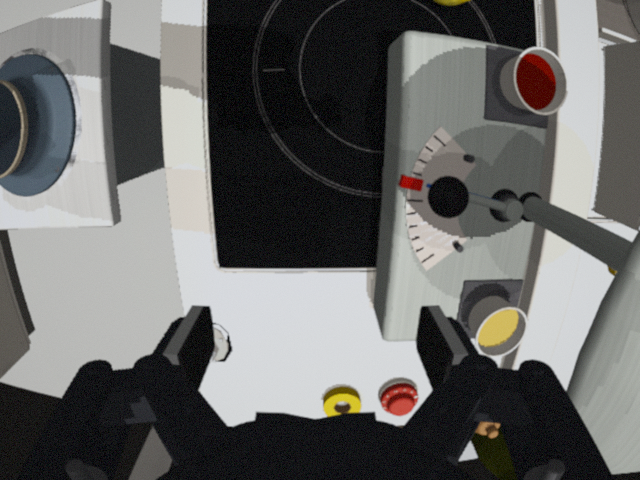

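View pics/s1c.png

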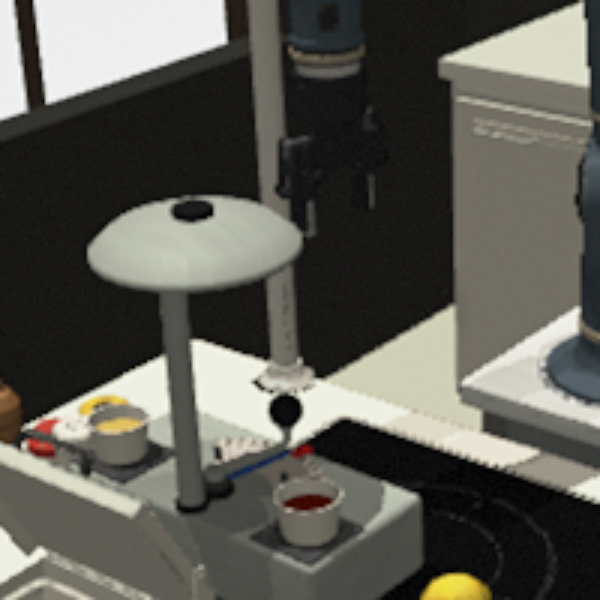

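```bash
cat >> h.py <<'E'
def wray(w,s,u,v):
    M=np.array(w["mount"]); a,b=u-w["cx"],v-w["cy"]; r=np.hypot(a,b); th=r/w["fx"]
    d=np.array([np.sin(th)*a/r,-np.sin(th)*b/r,-np.cos(th)])
    Q=R.from_quat(s["tool_rot"]).as_matrix(); d=Q@(M[:3,:3]@d); return Q@M[:3,3]+s["tool_pos"],d
def wz(w,s,u,v,z):
    o,d=wray(w,s,u,v); return o+d*(z-o[2])/d[2]
E
python3 - <<'E'
from h import *
s=monitor.sense(); w=capture("wrist"); im=w["color"]
P=lambda u,v,z:wz(w,s,u,v,z)
for n,a in dict(FLcorner=(405,32,.09),FRcorner=(384,338,.09),studL=(469,158,.105),studR=(460,246,.105),hub=(507,207,.118),column=(531,207,.1),mark=(411,183,.101),mark_in=(421,184,.101),tip=(430,186,.101),tick0=(428,268,.098),tick1=(443,130,.098),knob=(448,197,.15),red=(536,82,.13),must=(501,330,.13)).items(): print(n,P(*a).round(4))
sc=capture("scene");sd=capture("side")
x=finder.search_frame("wrist","knob")[0]["bbox"]
rs=[wray(w,s,448,197)]
for c,b in((sc,(348,245,20,20)),(sd,(276,248,14,18))):
    g=c["color"].astype(int).sum(2)[b[1]:b[1]+b[3],b[0]:b[0]+b[2]]<110; v,u=np.nonzero(g); print(len(u),u.mean()+b[0],v.mean()+b[1]); rs.append(ray(c,u.mean()+b[0],v.mean()+b[1]))
print("knob tri",tri(rs).round(4),tri(rs[:2]).round(4),tri([rs[0],rs[2]]).round(4))
cv2.imwrite("pics/w1c.png",cv2.resize(im[120:280,390:550],None,fx=3.7,fy=3.7,interpolation=cv2.INTER_CUBIC))
E
```

```text
FLcorner [0.5174 0.0594 0.09  ]
FRcorner [ 0.5099 -0.2671  0.09  ]
studL [ 0.58   -0.0604  0.105 ]
studR [ 0.5792 -0.1502  0.105 ]
hub [ 0.6212 -0.1051  0.118 ]
column [ 0.6628 -0.1086  0.1   ]
mark [ 0.5231 -0.0874  0.101 ]
mark_in [ 0.5332 -0.0881  0.101 ]
tip [ 0.5425 -0.0899  0.101 ]
tick0 [ 0.549  -0.1767  0.098 ]
tick1 [ 0.5539 -0.0352  0.098 ]
knob [ 0.5436 -0.0901  0.15  ]
red [0.6377 0.0194 0.13  ]
must [ 0.6348 -0.2397  0.13  ]
89 356.55056179775283 255.12359550561797
81 281.71604938271605 257.4074074074074
knob tri [ 0.5446 -0.0917  0.1486] [ 0.5458 -0.0913  0.146 ] [ 0.5445 -0.0911  0.149 ]
```

View pics/w1c.png

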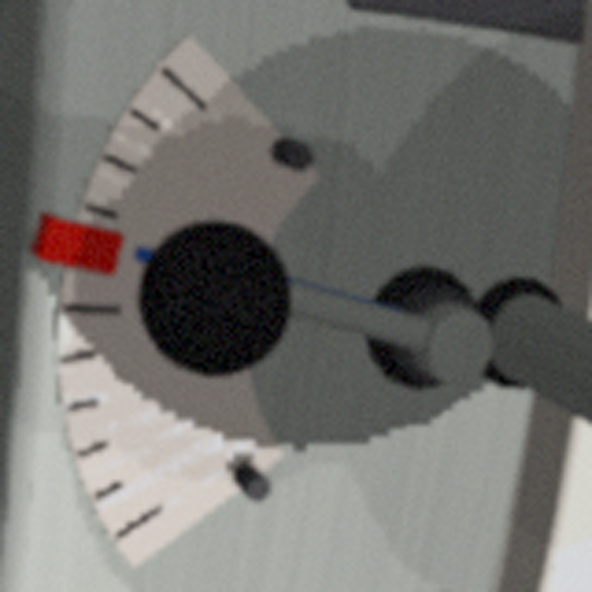

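```bash
python3 - <<'E'
from h import *
s=monitor.sense(); w=capture("wrist")
P=lambda x,y,z:wz(w,s,390+x/3.7,120+y/3.7,z)[:2]
o=[P(163,68,.096),P(64,306,.096),P(117,537,.096)]
A=np.array([[2*a[0],2*a[1],1] for a in o]); c=np.linalg.solve(A,[a@a for a in o]); print("circle",c[:2],np.sqrt(c[2]+c[:2]@c[:2]))
ang=lambda p,c:np.arctan2(-(p[1]-c[1]),p[0]-c[0])%(2*np.pi)  # cw from above
for cc in(c[:2],np.array([.632,-.1085])):
    q={n:P(*a) for n,a in dict(t0=(138,521,.096),t65=(92,309,.096),t13=(185,88,.096),tn=(100,211,.096),mark=(78,243,.101),tip=(140,254,.101),knob=(215,298,.15)).items()}
    for n,p in q.items(): print(n,p.round(4),round(ang(p,cc)-ang(q["t65"],cc)+.65,3),round(np.hypot(*(p-cc)),4))
    print("dir65",ang(q["t65"],cc)-np.pi)
E
```

```text
circle [ 0.62827964 -0.11133423] 0.10657790578376394
t0 [ 0.548  -0.1695] -0.004 0.0991
t65 [ 0.5296 -0.1087] 0.65 0.0988
t13 [ 0.552 -0.049] 1.309 0.0985
tn [ 0.5302 -0.0823] 0.911 0.1023
mark [ 0.5233 -0.0901] 0.823 0.1071
tip [ 0.5404 -0.0926] 0.833 0.0899
knob [ 0.5439 -0.0932] 0.835 0.0863
dir65 0.026252542446485005
t0 [ 0.548  -0.1695] 0.024 0.1038
t65 [ 0.5296 -0.1087] 0.65 0.1024
t13 [ 0.552 -0.049] 1.292 0.0997
tn [ 0.5302 -0.0823] 0.904 0.1051
mark [ 0.5233 -0.0901] 0.82 0.1103
tip [ 0.5404 -0.0926] 0.824 0.093
knob [ 0.5439 -0.0932] 0.824 0.0894
dir65 -0.002360960364523823
```

Request:
{"op": "play_rows", "data": {
  "steps": [20,10,0,8,40,20,10,16,60,35,25,24,80,50,50,32,99,65,75,40,99,75,100,41,99,84,125,41,99,84,150,41,99,84,170,41,99,84,180,41,99,84,187,41,99,84,187,41],
  "jaw": -1
}}

```text
t: 5.15
tool_pos: [0.5147, -0.011, 0.114]
tool_rot: [0.911, 0.412, -0.0, -0.0]
contact_force: [0.7, -0.5, 1.1]
grip_width: 0.0853
grip_force: 0.0
```

```bash
cat > look.py <<'E'
import sys; from h import *
s=monitor.sense(); print(s["t"],s["tool_pos"].round(4),s["tool_rot"].round(4),s["contact_force"].round(1))
w=capture("wrist"); im=w["color"]; pv=np.array([.6285,-.1112])
hsv=im.astype(int); B,G,Rr=hsv[...,0],hsv[...,1],hsv[...,2]
def grab(m,z,lo,hi):
    v,u=np.nonzero(m); o=[]
    for a,b in zip(u,v):
        o_,d=wray(w,s,a,b)
        if d[2]>-.2: continue
        p=(o_+d*(z-o_[2])/d[2])[:2]-pv; r=np.hypot(*p)
        if lo<r<hi and p[0]<-.0: o.append((np.arctan2(p[1],-p[0])+.65-.026,r))
    return np.array(o)
for n,m,z,lo,hi in(("blue",(B>Rr+25)&(B>G+12),.101,.03,.1),("red",(Rr>B+60)&(Rr>G+60),.101,.09,.125),("knob",im.max(2)<40,.15,.065,.112)):
    o=grab(m,z,lo,hi)
    print(n,len(o),"theta med %.3f std %.3f r %.3f..%.3f"%(np.median(o[:,0]),o[:,0].std(),o[:,1].min(),o[:,1].max()) if len(o) else "")
if len(sys.argv)>1: cv2.imwrite("pics/"+sys.argv[1],im)
E
python3 look.py w2.png
```

```text
5.15 [ 0.5147 -0.011   0.114 ] [ 9.111e-01  4.122e-01 -3.000e-04 -2.000e-04] [ 0.7 -0.5  1.1]
blue 736 theta med 0.845 std 0.049 r 0.030..0.071
red 594 theta med 0.887 std 0.550 r 0.102..0.125
knob 14697 theta med 0.916 std 0.528 r 0.065..0.112
```

View pics/w2.png

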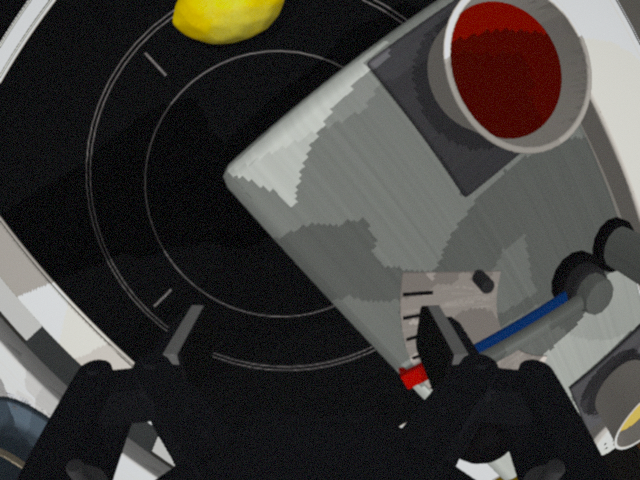

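Request:
{"op": "play_rows", "data": {
  "steps": [-7.9,0.2,0,-3,-15.8,0.8,0,-6,-23.7,1.9,0,-9,-31.5,3.3,0,-12,-39.2,5.2,0,-15,-46.8,7.4,0,-18,-54.3,10.1,0,-21,-61.7,13.1,0,-24,-68.8,16.5,0,-27,-75.8,20.3,0,-30,-75.8,20.3,0,-30]
}}

```text
t: 6.3
tool_pos: [0.48, -0.081, 0.1153]
tool_rot: [0.774, 0.634, 0.001, -0.0]
contact_force: [-2.3, 4.7, 2.0]
grip_width: 0.0854
grip_force: 2.4
```

```bash
python3 look.py w3.png; python3 - <<'E'
from h import *
c=capture("scene");d=capture("side")
a=c["color"][215:300,325:410];b=d["color"][230:315,240:325]
cv2.imwrite("pics/w3c.png",np.hstack([cv2.resize(cv2.imread("pics/w3.png"),(533,400)),np.vstack([cv2.resize(x,(200,200),interpolation=2) for x in(a,b)])]))
E
```

```text
6.3 [ 0.48   -0.081   0.1153] [ 7.735e-01  6.338e-01  9.000e-04 -5.000e-04] [-2.3  4.7  2. ]
blue 1358 theta med 0.782 std 0.047 r 0.030..0.092
red 983 theta med 0.844 std 0.033 r 0.096..0.118
knob 13443 theta med 0.429 std 0.539 r 0.065..0.112
```

View pics/w3c.png

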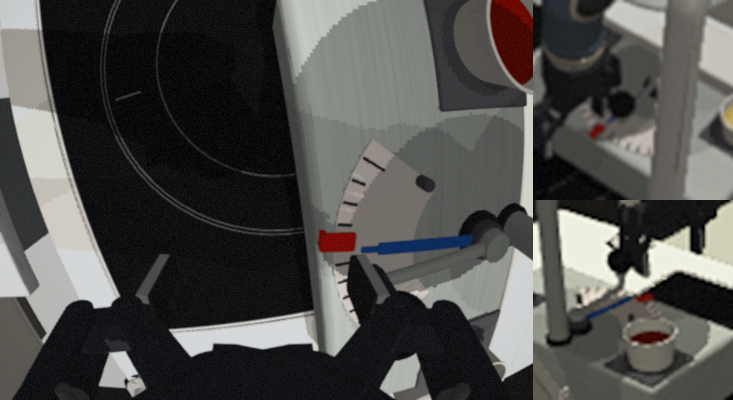

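Request:
{"op": "play_rows", "data": {
  "steps": [-7.9,0.2,0,-3,-15.8,0.8,0,-6,-23.7,1.9,0,-9,-31.5,3.3,0,-12,-39.2,5.2,0,-15,-46.8,7.4,0,-18,-54.3,10.1,0,-21,-61.7,13.1,0,-24,-68.8,16.5,0,-27,-75.8,20.3,0,-30,-82.6,24.5,0,-33,-89.1,29,0,-36,-95.4,33.8,0,-39,-101.4,38.9,0,-42,-101.4,38.9,0,-42]
}}

```text
t: 7.95
tool_pos: [0.4978, -0.1897, 0.1145]
tool_rot: [0.496, 0.868, -0.0, -0.0]
contact_force: [-4.5, 1.4, 4.4]
grip_width: 0.0855
grip_force: 2.4
```

```bash
python3 look.py w4.png; python3 - <<'E'
from h import *
c=capture("scene");d=capture("side")
a=c["color"][215:300,325:410];b=d["color"][230:315,240:325]
cv2.imwrite("pics/w4c.png",np.hstack([cv2.resize(cv2.imread("pics/w4.png"),(533,400)),np.vstack([cv2.resize(x,(200,200),interpolation=2) for x in(a,b)])]))
E
```

```text
7.95 [ 0.4978 -0.1897  0.1145] [ 4.958e-01  8.684e-01 -5.000e-04 -2.000e-04] [-4.5  1.4  4.4]
blue 1397 theta med 0.018 std 0.049 r 0.030..0.093
red 1166 theta med 0.798 std 0.031 r 0.097..0.120
knob 10321 theta med -0.202 std 0.342 r 0.065..0.112
```

View pics/w4c.png

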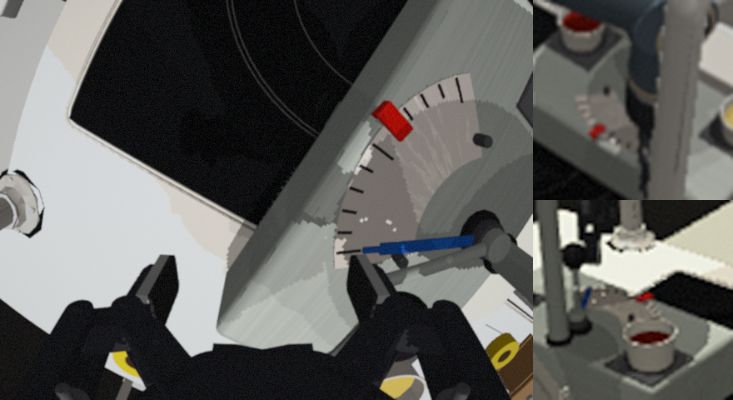

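Request:
{"op": "play_rows", "data": {
  "steps": [-5.3,0.1,0,-2,-10.6,0.4,0,-4,-15.8,0.8,0,-6,-15.8,0.8,0,-6,-15.8,0.8,0,-6,-15.8,0.8,0,-6,-15.8,0.8,0,-6,-15.8,0.8,0,-6]
}}

```text
t: 8.9
tool_pos: [0.5061, -0.2012, 0.1142]
tool_rot: [0.449, 0.893, -0.0, -0.001]
contact_force: [-6.0, 1.8, 3.9]
grip_width: 0.0854
grip_force: 2.8
```

```bash
python3 look.py w5.png
```

```text
8.9 [ 0.5061 -0.2012  0.1142] [ 4.492e-01  8.934e-01 -1.000e-04 -8.000e-04] [-6.   1.8  3.9]
blue 1415 theta med -0.040 std 0.049 r 0.030..0.093
red 1130 theta med 0.792 std 0.031 r 0.096..0.120
knob 9924 theta med -0.279 std 0.318 r 0.065..0.112
```

Request:
{"op": "play_rows", "data": {
  "steps": [-5.3,0.1,0,-2,-10.6,0.4,0,-4,-10.6,0.4,0,-4,-10.6,0.4,0,-4,-10.6,0.4,0,-4,-10.6,0.4,0,-4]
}}

```text
t: 9.55
tool_pos: [0.5121, -0.2094, 0.1141]
tool_rot: [0.418, 0.909, -0.0, -0.001]
contact_force: [-5.9, 1.8, 4.5]
grip_width: 0.0855
grip_force: 3.5
```

```bash
python3 look.py w6.png
```

```text
9.55 [ 0.5121 -0.2094  0.1141] [ 4.177e-01  9.086e-01 -2.000e-04 -1.400e-03] [-5.9  1.8  4.5]
blue 1413 theta med -0.040 std 0.048 r 0.030..0.093
red 1101 theta med 0.787 std 0.032 r 0.096..0.119
knob 9693 theta med -0.334 std 0.305 r 0.065..0.112
```

Request:
{"op": "play_rows", "data": {
  "steps": [10.6,0.4,0,4,21.2,1.5,0,8,31.7,3.3,0,12,42,5.9,0,16,52.1,9.2,0,20,61.9,13.2,0,24,69.1,16.6,0,27,69.1,16.6,-25,27,69.1,16.6,-50,27,69.1,16.6,-65,27,52.1,9.2,-65,20,31.7,3.3,-65,12,10.6,0.4,-65,4,-10.6,0.4,-65,-4,-31.7,3.3,-65,-12,-49.6,8.3,-65,-19,-54.6,10.1,-65,-21,-54.6,10.1,-45,-21,-54.6,10.1,-20,-21,-54.6,10.1,0,-21]
}}

```text
t: 11.6
tool_pos: [0.5576, -0.2451, 0.1132]
tool_rot: [0.246, 0.969, -0.0, 0.001]
contact_force: [0.7, -0.5, 0.6]
grip_width: 0.0856
grip_force: 0.0
```

```bash
python3 look.py w7.png; python3 - <<'E'
from h import *
c=capture("scene");d=capture("side")
a=c["color"][215:300,325:410];b=d["color"][230:315,225:310]
cv2.imwrite("pics/w7c.png",np.hstack([cv2.resize(cv2.imread("pics/w7.png"),(533,400)),np.vstack([cv2.resize(x,(200,200),interpolation=2) for x in(a,b)])]))
E
```

```text
11.6 [ 0.5576 -0.2451  0.1132] [ 2.457e-01  9.693e-01 -4.000e-04  1.100e-03] [ 0.7 -0.5  0.6]
blue 139 theta med -0.029 std 0.012 r 0.084..0.093
red 912 theta med 0.768 std 0.037 r 0.095..0.116
knob 14821 theta med -0.183 std 0.356 r 0.065..0.112
```

View pics/w7c.png

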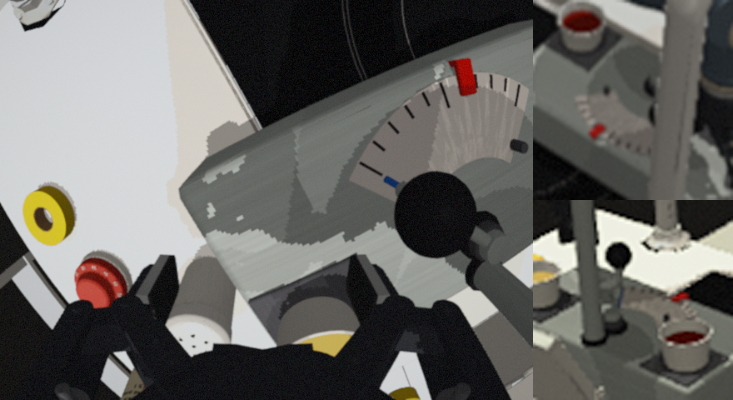

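Request:
{"op": "play_rows", "data": {
  "steps": [10.6,0.4,0,4,21.1,1.5,0,8,31.5,3.3,0,12,41.8,5.9,0,16,51.8,9.1,0,20,61.6,13.1,0,24,71.1,17.7,0,28,80.3,23,0,32,89,28.9,0,36,97.4,35.4,0,40,105.2,42.5,0,44,112.6,50.1,0,48,119.4,58.2,0,52,125.6,66.8,0,56,125.6,66.8,0,56,125.6,66.8,0,56]
}}

```text
t: 13.35
tool_pos: [0.4788, -0.128, 0.1154]
tool_rot: [0.671, 0.741, 0.0, 0.002]
contact_force: [-2.0, -4.5, 1.8]
grip_width: 0.0855
grip_force: 2.3
```

```bash
python3 look.py w8.png; python3 - <<'E'
from h import *
c=capture("scene");d=capture("side")
a=c["color"][215:300,325:410];b=d["color"][230:315,225:310]
cv2.imwrite("pics/w8c.png",np.hstack([cv2.resize(cv2.imread("pics/w8.png"),(533,400)),np.vstack([cv2.resize(x,(200,200),interpolation=2) for x in(a,b)])]))
E
```

```text
13.35 [ 0.4788 -0.128   0.1154] [6.714e-01 7.411e-01 4.000e-04 1.500e-03] [-2.  -4.5  1.8]
blue 125 theta med 0.545 std 0.013 r 0.083..0.092
red 1140 theta med 0.826 std 0.030 r 0.097..0.120
knob 19177 theta med 0.403 std 0.506 r 0.065..0.112
```

View pics/w8c.png

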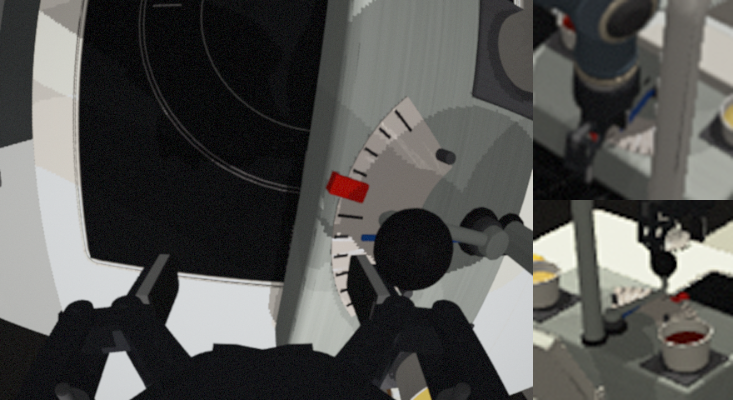

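Request:
{"op": "play_rows", "data": {
  "steps": [5.3,0.1,0,2,10.5,0.4,0,4,15.7,0.8,0,6,21,1.5,0,8,26.2,2.3,0,10,31.3,3.3,0,12,33.9,3.9,0,13,33.9,3.9,0,13,33.9,3.9,0,13]
}}

```text
t: 14.4
tool_pos: [0.4787, -0.0927, 0.1144]
tool_rot: [0.751, 0.66, 0.0, 0.0]
contact_force: [-2.2, -4.1, 3.6]
grip_width: 0.0851
grip_force: 2.2
```

```bash
python3 look.py w9.png
```

```text
14.4 [ 0.4787 -0.0927  0.1144] [7.509e-01 6.604e-01 1.000e-04 1.000e-04] [-2.2 -4.1  3.6]
blue 135 theta med 0.787 std 0.014 r 0.082..0.092
red 1038 theta med 0.840 std 0.032 r 0.096..0.119
knob 20219 theta med 0.620 std 0.557 r 0.065..0.112
```

Request:
{"op": "play_rows", "data": {
  "steps": [2.6,0,0,1,5.3,0.1,0,2,7,0.2,0,2.7,7,0.2,0,2.7,7,0.2,0,2.7]
}}

```text
t: 14.95
tool_pos: [0.4795, -0.0853, 0.1142]
tool_rot: [0.766, 0.643, -0.0, -0.0]
contact_force: [-2.2, -3.7, 2.9]
grip_width: 0.0854
grip_force: 2.3
```

```bash
python3 look.py w10.png
```

```text
14.95 [ 0.4795 -0.0853  0.1142] [ 7.662e-01  6.427e-01 -1.000e-04 -1.000e-04] [-2.2 -3.7  2.9]
blue 133 theta med 0.834 std 0.013 r 0.082..0.092
red 1002 theta med 0.843 std 0.032 r 0.096..0.119
knob 20367 theta med 0.663 std 0.567 r 0.065..0.112
```

Request:
{"op": "play_rows", "data": {
  "steps": [-5.3,0.1,0,-2,-10.6,0.4,0,-4,-15.8,0.8,0,-6,-21.1,1.5,0,-8,-26.3,2.3,0,-10,-31.5,3.3,0,-12,-36.6,4.5,0,-14,-41.7,5.9,0,-16,-51.7,9.1,0,-20,-61.5,13.1,0,-24,-70,-10,0,-24,-78,-35,0,-24,-78,-60,-30,-24,-70,-70,-70,-20,-50,-70,-110,-18,-30,-60,-150,-18,-10,-50,-180,-18,0,-45,-187,-18,0,-45,-187,-18,0,-45,-187,-18]
}}

```text
t: 17.0
tool_pos: [0.4343, -0.0775, 0.2997]
tool_rot: [0.656, 0.755, -0.001, -0.001]
contact_force: [0.1, -0.7, -0.8]
grip_width: 0.0856
grip_force: 0.0
```

```bash
python3 look.py w11.png; python3 - <<'E'
import cv2
cv2.imwrite("pics/w11c.png",cv2.resize(cv2.imread("pics/w11.png")[110:290,380:560],None,fx=3.3,fy=3.3,interpolation=2))
E
```

```text
17.0 [ 0.4343 -0.0775  0.2997] [ 0.6561  0.7547 -0.0011 -0.0012] [ 0.1 -0.7 -0.8]
blue 50 theta med 0.851 std 0.041 r 0.030..0.092
red 240 theta med 0.826 std 0.030 r 0.097..0.119
knob 3240 theta med -0.112 std 0.653 r 0.066..0.112
```

View pics/w11c.png

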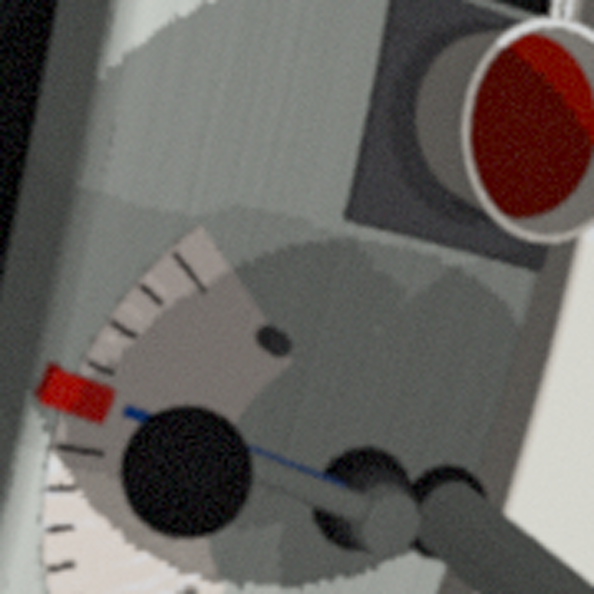

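The final picture shows the blue pointer's line running straight into the middle of the red tab, with the lever back over the pointer and the arm clear of everything. I'm handing in now.

```bash
python3 -c "
from workcell import sign_off
print(sign_off())"
```

```text
the job is handed in; nothing more can be done
None
```

I held the pointer at the off stop for over 0.3 s, then brought it to the red marker (within about 0.03 rad by the wrist camera) and let the lever go free. The job is handed in; `sign_off` returned no verdict.

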